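Load a slat into the sprung drilling jig

TASK

Load the 160 mm birdhouse slat into the drilling jig: lift the spring hold-down clip until it stays up by itself, slide the slat flat on the base board under the raised clip until it is snug against both the side fence and the end stop, then bring the clip down by its bar and let go only once it rests on the slat. Ease the clip down: never let it snap shut or force it hard onto the soft wood, do not shove the stop out of its setting, and leave everything else on the bench where it is.

Things in the scene. Friction and masses are not known exactly. Their poses are not given: they have to be found in the camera images.
- jig: Drilling jig fixed to the bench: plywood board 260 x 140 x 18 mm. Origin at bench level on the centre line of the slat's seat; +x: the way the slat slides in, away from the robot; +y to the fence; z up. Board: x -110 to 150, y -80 to 60, top z 18 mm. Wooden side fence: inner face y = 20 mm, 16 thick, 14 above the board, x -20 to 100 only, so the slat's tail can be gripped across its width.
- stop_face (a point): End stop, a dark wooden block across the slat's path, lug and black thumb knob on its -y side. Point: middle of its face that looks to the jig's -x, at board level; axes as the jig's. Face 36 mm wide, 16 high. It is set anywhere from x = 58 to 78 mm in the jig and slides on along +x if pushed with more than about 20 N, which spoils its setting.
- clip_bar (a point): Middle of the black round cross bar at the clip's free end: 11 mm diameter, 96 mm long, along the jig's y. The clip's 20 mm wide steel strip meets it in the middle: take it to one side, about 32 mm from the middle. In the jig it lies at x 15, z 66 mm when shut on nothing, x 51, z 130 mm when fully raised.
- clip_hinge (a point): Pivot of the clip, axis along the jig's y, at x 115, y 0, z 52 mm in the jig, between two steel cheeks 40 mm high. With the clip shut the bar is 100 mm towards -x of it and 14 mm higher.
- clip_nose (a point): The clip's rubber nose that presses the slat: a roller shape of 7 mm radius, 22 mm wide along the jig's y. Origin in its middle: 72 mm towards -x of the pivot and 20 mm below it when shut; about 66 mm back from the pivot and 34 mm above it when fully raised.
- clip (a joint): Clip angle, rad: 0 shut (nose 7 mm over the board: the 12 mm slat cannot enter), 0.07 resting on the slat, 0.75 fully raised (limit). Over-centre spring: pulls it shut below 0.45, holds it up above. Lifting takes 6 N at the bar at first, fading to the dead centre; starting it down takes 3 N, then it pulls down with up to 5.5 N and rests on the slat with 8 N. Light: let go half-way, it snaps.
- slat: The slat to load: plain pale wood, 160 x 40 x 12 mm, about 45 g, lying flat on the bench. Origin in its middle (6 mm above its underside); x along its length, y across its width. The only piece of these measures.
- short_offcut: Leave alone: offcut of the same wood, 85 x 40 x 12 mm, origin in its middle.
- thick_batten: Leave alone: batten of the same wood, 150 x 30 x 24 mm, origin in its middle.
- glue: Leave alone: white glue bottle, 56 mm diameter, 170 mm tall, origin under its middle.
- try_square: Leave alone: try square lying flat, 130 mm wooden stock, 200 mm steel blade, origin at its underside.
- tape_measure: Leave alone: tape measure, 70 x 32 x 62 mm, origin under its middle.
- hammer: Leave alone: hammer lying on the bench, origin at its underside.
Not all that is in view belongs to the job. Leave any black or blue look-alike of the slat alone.

How it is judged (in metres and radians):
On the way, in this order (a step that is already met when the one before it is completed fails the run):
1. the clip is lifted past its dead centre and stays up (value of joint clip above 0.6 rad), for 0.2 s.
2. with the clip still up, the slat lies flat on the board, home against the fence and the stop (value of joint clip above 0.5 rad and x of slat in the frame of stop_face between -0.0815 and -0.077 m and y of slat in the frame of jig between -0.0015 and 0.003 m and z of slat in the frame of jig below 0.026 m and angle between the x axis of slat and the x axis of jig, either way round below 0.04 rad), for 0.2 s.
At the end, for the whole second after the job is handed in: The slat lies flat on the board, within 1.5 mm of touching both the side fence and the end stop and square to them within 0.04 rad, the clip is down on it (joint below 0.1 rad) and presses it with more than 2 N, all at rest (x of slat in the frame of stop_face between -0.0815 and -0.077 m and y of slat in the frame of jig between -0.0015 and 0.003 m and z of slat in the frame of jig below 0.026 m and angle between the x axis of slat and the x axis of jig, either way round below 0.04 rad and angle between the z axis of slat and the z axis of jig, either way round below 0.04 rad and value of joint clip below 0.1 rad and contact force between clip and slat above 2 N and linear speed of slat below 0.02 m/s).
It fails at once if the clip snaps shut (closes faster than 2 rad/s in its lower half) (value of joint clip below 0.4 rad and velocity of joint clip below -2 rad/s).
It fails at once if the clip is let go to fall before it rests on the slat (value of joint clip between 0.1 and 0.4 rad and velocity of joint clip below -0.3 rad/s and contact force between the fingers and clip below 0.1 N).
It fails at once if the clip is forced onto the slat with more than 25 N (contact force between clip and slat above 25 N).
It fails at once if the end stop is shoved more than 2 mm out of its setting (distance of stop_face from where it was at the start of the episode above 0.002 m).
It fails at once if another piece or tool on the bench is moved by more than 15 mm (distance of any of short_offcut, thick_batten, glue, try_square, tape_measure, hammer from where it was at the start of the episode above 0.015 m).
It also fails if it takes over 72 s, if anything falls off the work surface, if the arm or the gripper's body presses on something with over 40 N, if the wrist force passes 120 N, or if a joint passes its speed limit or range.

ROBOT

A 7-joint arm with a two-finger parallel gripper is mounted at the origin on the work surface. World frame = base frame: x ahead of the robot, y to its left, z up, the work surface at z = 0. Lengths are in mm, angles in rad, forces in N, time in s.
With the tool pointing down it reaches from about 375 to 925 mm from the base axis. Payload 3.1 kg.
Tool frame: the origin (TCP) lies on the centre line of the jaws, within the pads' length; the fingertips stand 22 mm ahead of it and the grasp point (between the pads) lies 3 mm ahead of it (arm.tips_ahead is the distance from the TCP to the fingertips, in mm); z points along the fingers, y is the line along which they close (so a half turn about z gives the same grasp; the last joint's range is limited). The gripper opens to 85 mm and grips with 20 to 120 N. Pads are 22 mm wide; open, the fingers measure 114 mm over their backs; the gripper's body (76 mm by 85 mm) begins 54 mm behind the grasp point. The pads swing forward as they close: fully open they stand 13 mm farther back than shut.
Start: joints at [1.215, 0.383, 0.044, 1.598, -0.018, 1.161, -0.05], TCP at [165.739, -628.517, 253.269] pointing down, gripper open.
Joint ranges: [-2.61, 2.61], [-0.41, 2.15], [-1.48, 1.57], [0, 2.5], [-1.57, 4.71], [0.05, 1.97], [-2.85, 2.85]. Speed limits (rad/s): [2.79, 2.79, 3.14, 3.14, 3.14, 3.14, 3.14].

INTERFACE

Orientations are given as a 3x3 rotation matrix whose columns are the frame's x, y, z axes.
In Python, from plant import arm, eyes, workorder gives the robot as it stands.
- The arm moves only by the tool step_arm, never from a script. Its argument "commands" is a list of rows, each a list of 7 numbers: the turn, a rotation vector about the tool's x, y, z in rad, then the shift along the tool's x, y, z in units of 60 mm (1.0 is 60 mm), then the closure in counts, from 0 (fully open) to 255 (shut). In form: [[ax, ay, az, tx, ty, tz, grip], ...]. A call has exactly 10 rows; each row shifts and turns the commanded pose from where the row before left it, along the tool's axes as they then stand; what a row does not reach is not made up. A row lasts 1/8 s, in which the tool goes at most 62.5 mm and 10.7 degrees, less where a joint would pass 70% of its speed; a pose out of reach is approached as far as the arm can. A call is refused whole if a number of a shift passes 1 or a number of a turn 0.188, either way. A call with a gripper value outside its range is refused whole. The fingers move at their own pace and stop on an object; the grip force is fixed at half the most. Time passes only in rows, so rows that do not move let the fingers close, or fill a call up. It gives the time, the measured TCP pose, the force, the opening and the grip force at its end, in the units of the state.
- arm.state(): the state, without advancing time (a new reading comes with each control period).
- eyes.snapshot(name): name is "side" or "top" or "wrist"; returns the picture (384x512x3 uint8, red, green, blue); there is no depth.
- eyes.camera_params(name): a dict with "fx", "fy", "cx", "cy" (pixels), "dist_coeffs" ([k1, k2, p1, p2, k3] as OpenCV has them; the pictures are not rectified), "rvec" (rotation vector, rad) and "tvec" (3), from world to camera coordinates, as OpenCV has them. Camera axes: x right, y down, z forward; pixel columns grow to the right and rows downward; lengths in mm; the calibration is good to about 2 mm. A picture is of the moment at which its call begins: read the wrist's pose just before it. camera_params takes no time and is no camera call; for the wrist camera it gives the pose at the moment of the call.
- workorder.sign_off(): hands the job in; it is judged then, once.
The state is a dict: "t": time; "joint_positions": joint angles; "joint_vel": joint speeds; "effort": joint torques, N m; "tcp_pos": TCP position; "eef_rot": TCP orientation; "force": force on the tool from outside, world axes, zero at the start; "wrist_torque": the same for the moment, N m; "finger_gap": finger opening in mm; "gripper_force": force on a finger pad.
Only numpy, scipy, OpenCV 4.12 (cv2) and the standard library are available. Lean on these libraries where they do the work, as an engineer would, in place of code of your own. Each camera call takes 0.05 s, during which the arm holds its last target. There are 200 camera calls.

## Working session

There is one attempt and no reset: what is moved stays moved. The work goes in short steps, Python scripts to look and compute and a tool call to move; the robot and the scene stay as the last step left them, time stands still between calls to the robot, and variables do not carry over. Pictures are saved under pics/ and viewed, at most 13 in all, crops included, and the job is handed in when it is done.

Besides the shell and the picture viewer there is one more tool, called after ">>>" as name(argument=value, ...), one argument or row to a line, values as JSON. step_arm: Moves the arm, as the interface text tells. Its arguments: {"type":"object","properties":{"commands":{"type":"array","items":{"type":"array","items":{"type":"number"}}}},"required":["commands"]}

```bash
ls; mkdir -p pics
python3 - <<'E'
from plant import arm, eyes, workorder
import cv2,numpy as np
s=arm.state(); print(s['t'],s['tcp_pos'],s['eef_rot'],s['finger_gap'])
for n in ("top","side"):
    im=eyes.snapshot(n); cv2.imwrite(f"pics/{n}0.png",im[:,:,::-1]); p=eyes.camera_params(n)
    R=cv2.Rodrigues(np.array(p['rvec']))[0]; print(n,p,(-R.T@np.array(p['tvec']).ravel()).round(), R.round(2).tolist())
E
```

```text
pics
0.0 [ 165.47911756 -627.6539594   251.88319213] [[ 9.66935674e-01  2.55019152e-01 -7.96752934e-04]
 [ 2.55020365e-01 -9.66932398e-01  2.52015668e-03]
 [-1.27718004e-04 -2.64001762e-03 -9.99996507e-01]] 84.87713465281824
top {'fx': 468.2564140725685, 'fy': 468.2564140725685, 'cx': 257.7121435200742, 'cy': 191.78675899227736, 'dist_coeffs': array([0.03255348, 0.        , 0.        , 0.        , 0.        ]), 'rvec': array([ 2.19543723, -2.17684431,  0.03798449]), 'tvec': array([  -2.4933535 ,  537.72726017, 1456.0809164 ])} [ 461.  -24. 1482.] [[0.01, -1.0, -0.02], [-1.0, -0.01, -0.05], [0.05, 0.02, -1.0]]
side {'fx': 452.3780440924443, 'fy': 452.3780440924443, 'cx': 252.25774122941564, 'cy': 187.0771409987193, 'dist_coeffs': array([-0.15321242,  0.        ,  0.        ,  0.        ,  0.        ]), 'rvec': array([ 0.46068938, -2.67127074,  1.25435192]), 'tvec': array([ 494.43216612,  163.30799748, 1500.62012455])} [  99. 1154. 1087.] [[-0.94, -0.34, -0.01], [-0.21, 0.6, -0.77], [0.27, -0.72, -0.64]]
```

View pics/top0.png

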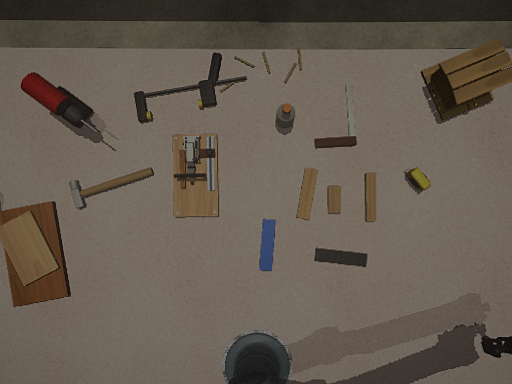

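View pics/side0.png

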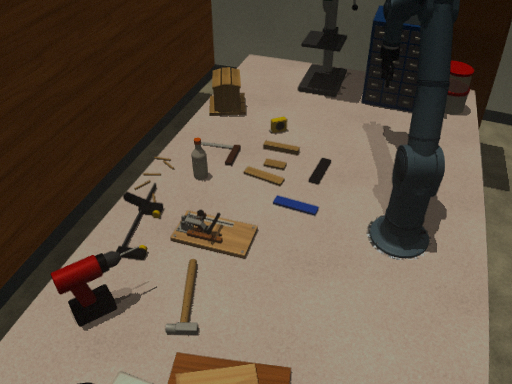

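The top view shows the jig around (195,175) with its clip bar at (190,177). The likely slat is at (307,194), the offcut at (334,199) and the batten at (370,197). The hammer lies at (110,188). Next I'll measure the jig and the slat.

```bash
cat > h.py <<'E'
from plant import arm, eyes, workorder
import cv2,numpy as np
def cam(n):
    p=eyes.camera_params(n); K=np.array([[p['fx'],0,p['cx']],[0,p['fy'],p['cy']],[0,0,1]])
    R=cv2.Rodrigues(np.array(p['rvec']))[0]; return K,np.array(p['dist_coeffs']),R,np.array(p['tvec']).ravel()
def toplane(c,px,z):
    K,d,R,t=c; u=cv2.undistortPoints(np.array(px,float).reshape(-1,1,2),K,d).reshape(-1,2)
    r=np.c_[u,np.ones(len(u))]@R; o=-R.T@t; return o+r*((z-o[2])/r[:,2])[:,None]
def proj(c,P):
    K,d,R,t=c; return cv2.projectPoints(np.array(P,float).reshape(-1,1,3),cv2.Rodrigues(R)[0],t,K,d)[0].reshape(-1,2)
def tri(c1,p1,c2,p2):
    P=[]
    A=[];b=[]
    for c,p in((c1,p1),(c2,p2)):
        K,d,R,t=c; u=cv2.undistortPoints(np.array(p,float).reshape(1,1,2),K,d).ravel(); r=np.array([*u,1])@R; r/=np.linalg.norm(r)
        M=np.eye(3)-np.outer(r,r); A.append(M); b.append(M@(-R.T@t))
    return np.linalg.solve(sum(A),sum(b))
E
python3 - <<'E'
from h import *
im=cv2.imread('pics/top0.png'); c=cam('top')
hsv=cv2.cvtColor(im,cv2.COLOR_BGR2HSV)
print(hsv[205,195],hsv[194,307],hsv[194,280],hsv[199,334])
m=((hsv[...,1]>90)&(hsv[...,0]<30)&(hsv[...,2]>70)).astype(np.uint8)
n,l,st,ce=cv2.connectedComponentsWithStats(m)
for i in range(1,n):
    if st[i,4]<150: continue
    cs=max(cv2.findContours((l==i).astype(np.uint8),0,2)[0],key=cv2.contourArea)
    for z in ((18,) if abs(ce[i][0]-195)<15 else (12,24)):
        w=toplane(c,cs.reshape(-1,2),z)[:,:2].astype(np.float32); r=cv2.minAreaRect(w); print(ce[i].round(),st[i],z,np.round(r[0],1),np.round(r[1],1),round(r[2],2))
a=cv2.resize(im[125:225,165:225],None,fx=6,fy=6,interpolation=cv2.INTER_CUBIC)
b=cv2.resize(cv2.imread('pics/side0.png')[200:260,165:265],None,fx=4,fy=4,interpolation=cv2.INTER_CUBIC)
o=np.zeros((600,760,3),np.uint8); o[:,:360]=a; o[:240,360:760]=b; cv2.imwrite('pics/c1.png',np.clip(o*1.5,0,255))
E
```

```text
[ 16 117 120] [ 17 124 105] [ 15  47 119] [ 19 121 101]
[472.  56.] [439  38  66  36 841] 12 [ 970.4 -665. ] [ 41.9 202.1] 23.19
[472.  56.] [439  38  66  36 841] 24 [ 966.2 -659.7] [ 41.6 200.5] 23.19
[479.  70.] [447  51  65  38 917] 12 [ 926.8 -689.1] [ 45.1 200.3] 23.0
[479.  70.] [447  51  65  38 917] 24 [ 923.  -683.6] [ 44.7 198.7] 23.0
[483.  86.] [453  67  59  37 871] 12 [ 865.7 -707.4] [ 70.6 197.5] 23.32
[483.  86.] [453  67  59  37 871] 24 [ 862.4 -701.8] [ 70.  195.9] 23.32
[42. 90.] [ 21  72  45  40 757] 12 [855.8 691.7] [142.5  58.8] 51.65
[42. 90.] [ 21  72  45  40 757] 24 [852.6 685.9] [141.4  58.3] 51.65
[193. 184.] [ 173  134   46   83 2143] 18 [589.1 199.3] [260.3 140. ] 2.66
[201. 166.] [195 158  12  19 160] 18 [614.1 182.7] [56.9 34.7] 0.82
[116. 182.] [ 80 168  72  28 462] 12 [565.6 451. ] [ 20.5 233.3] 18.41
[116. 182.] [ 80 168  72  28 462] 24 [564.7 447.1] [ 20.4 231.4] 18.41
[307. 193.] [297 168  21  52 632] 12 [ 534.8 -151.6] [ 39.3 159. ] 80.2
[307. 193.] [297 168  21  52 632] 24 [ 534.2 -150.6] [ 39.  157.8] 80.2
[421. 179.] [411 168  20  22 175] 12 [ 584.  -505.2] [70.5 31.4] 41.02
[421. 179.] [411 168  20  22 175] 24 [ 583.  -501.3] [69.9 31.1] 41.02
[371. 196.] [366 173  10  49 469] 12 [ 524.6 -350.4] [ 28.  150.3] 89.81
[371. 196.] [366 173  10  49 469] 24 [ 524.1 -347.7] [ 27.7 149.1] 89.81
[334. 199.] [328 186  13  27 351] 12 [ 517.2 -236.9] [81.7 37.4] 0.05
[334. 199.] [328 186  13  27 351] 24 [ 516.7 -235.2] [81.  37.1] 0.05
[ 32. 253.] [   0  201   68  106 5079] 12 [339.6 707.3] [300.4 176.9] 11.59
[ 32. 253.] [   0  201   68  106 5079] 24 [340.6 701.4] [297.9 175.5] 11.59[ WARN:0@0.075] global loadsave.cpp:1063 imwrite_ Unsupported depth image for selected encoder is fallbacked to CV_8U.
```

View pics/c1.png

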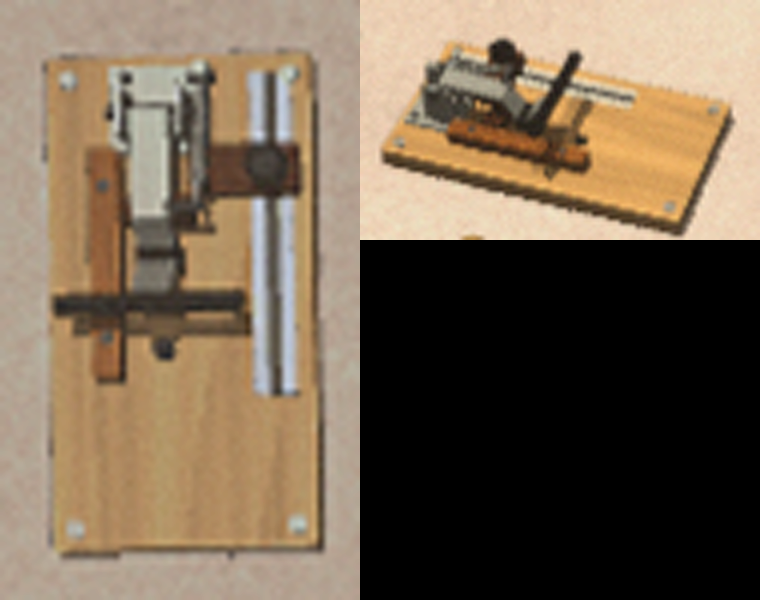

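The jig board is clear: its centre is at about (589,199), yaw about +0.03. The slat is at (535,-152), yaw -9.8°. I'll turn the tool for the bar and travel to a close look over the jig.

>>> step_arm(
  commands=[
    [0,0,-0.168,0,0,-0.16,0],
    [0,0,-0.168,0,0,-0.16,0],
    [0,0,-0.168,0,0,-0.16,0],
    [0,0,-0.168,0,0,-0.16,0],
    [0,0,-0.168,0,0,-0.16,0],
    [0,0,-0.168,0,0,-0.16,0],
    [0,0,-0.168,0,0,-0.16,0],
    [0,0,-0.168,0,0,-0.16,0],
    [0,0,0,0.7,0.3,0,0],
    [0,0,0,0.77,0.31,0,0],
  ],
)

```text
t: 1.35
tcp_pos: [199.4, -538.4, 329.3]
eef_rot: [[-0.029, 1.0, -0.0], [1.0, 0.029, 0.001], [0.001, 0.0, -1.0]]
force: [-0.0, -0.1, 0.3]
finger_gap: 85.6
gripper_force: 0.0
```

>>> step_arm(
  commands=[
    [0,0,0,0.77,0.31,0,0],
    [0,0,0,0.77,0.31,0,0],
    [0,0,0,0.77,0.31,0,0],
    [0,0,0,0.77,0.31,0,0],
    [0,0,0,0.77,0.31,0,0],
    [0,0,0,0.77,0.31,0,0],
    [0,0,0,0.77,0.31,0,0],
    [0,0,0,0.77,0.31,0,0],
    [0,0,0,0.77,0.31,0,0],
    [0,0,0,0.77,0.31,0,0],
  ],
)

```text
t: 2.6
tcp_pos: [371.1, -70.0, 329.7]
eef_rot: [[-0.031, 1.0, -0.0], [1.0, 0.031, -0.001], [-0.001, -0.0, -1.0]]
force: [1.1, -1.0, -0.3]
finger_gap: 85.5
gripper_force: 0.0
```

>>> step_arm(
  commands=[
    [0,0,0,0.75,0.38,0,0],
    [0,0,0,0.75,0.38,0,0],
    [0,0,0,0.75,0.38,0,0],
    [0,0,0,0.75,0.38,0,0],
    [0,0,0,0.75,0.38,0,0],
    [0,0,0,0.75,0.38,0,0],
    [0,0,0,0,0,0,0],
    [0,0,0,0,0,0,0],
    [0,0,0,0,0,0,0],
    [0,0,0,0,0,0,0],
  ],
)

```text
t: 3.85
tcp_pos: [499.7, 200.5, 330.3]
eef_rot: [[-0.028, 1.0, 0.001], [1.0, 0.028, -0.002], [-0.002, 0.001, -1.0]]
force: [-0.4, 0.0, 0.1]
finger_gap: 85.4
gripper_force: 0.0
```

Run:
```python
from h import *
s=arm.state(); print(s['tcp_pos'].round(1) if hasattr(s['tcp_pos'],'round') else s['tcp_pos'])
c=cam('wrist'); im=eyes.snapshot('wrist')[:,:,::-1]; cv2.imwrite('pics/w1.png',im)
np.savez('w1.npz',K=c[0],d=c[1],R=c[2],t=c[3])
print((-c[2].T@c[3]).round(),c[2].round(2).tolist(),c[0][0,0])
# board edges from top image
hsv=cv2.cvtColor(cv2.imread('pics/top0.png'),cv2.COLOR_BGR2HSV)
```

```text
[499.7 200.5 330.3]
[498. 275. 450.] [[1.0, 0.03, 0.0], [0.03, -0.96, 0.29], [0.01, -0.29, -0.96]] 282.42732153439755
```

View pics/w1.png

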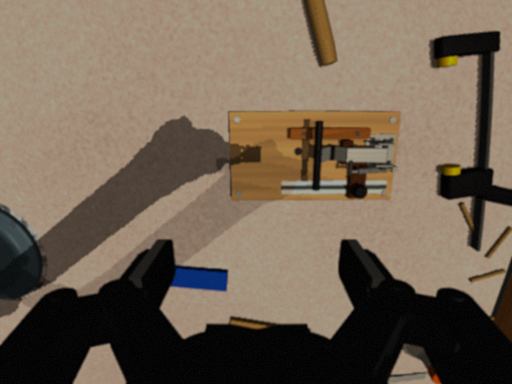

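The wrist view shows the board at x 229–401, y 111–200, the bar at about (318,155) and the knob at (357,191). I'll fit the board edges and the bar in both views.

```bash
cat > fit.py <<'E'
from h import *
def boardfit(im,c,box,shadow=False):
    x0,y0,x1,y1=box; hsv=cv2.cvtColor(im,cv2.COLOR_BGR2HSV)[y0:y1,x0:x1]
    m=((hsv[...,1]>85)&(hsv[...,0]<30)&(hsv[...,2]>45)).astype(np.uint8)
    m=cv2.morphologyEx(m,cv2.MORPH_CLOSE,np.ones((5,5)))
    cs=max(cv2.findContours(m,0,cv2.CHAIN_APPROX_NONE)[0],key=cv2.contourArea)
    hull=cv2.convexHull(cs).reshape(-1,2)+[x0,y0]
    mm=np.zeros(im.shape[:2],np.uint8); cv2.fillConvexPoly(mm,hull.astype(np.int32),1)
    pts=max(cv2.findContours(mm,0,cv2.CHAIN_APPROX_NONE)[0],key=cv2.contourArea).reshape(-1,2)
    w=toplane(c,pts,18)[:,:2].astype(np.float32)
    r=cv2.minAreaRect(w); 
    a=np.deg2rad(r[2]); 
    if r[1][0]<r[1][1]: a-=np.pi/2
    # refine with line fits per side
    e=np.array([np.cos(a),np.sin(a)]); n=np.array([-e[1],e[0]]); q=w-np.array(r[0]); u=q@e; v=q@n
    out=[]
    L,W=max(r[1])/2,min(r[1])/2
    for A,B,h,hl in ((u,v,W,L),(u,v,-W,L),(v,u,L,W),(v,u,-L,W)):
        k=(abs(B-h)<5)&(abs(A)<hl-8); p=np.polyfit(A[k],B[k],1); out.append((p[0],p[1]))
    return r,a,out
def tojig(P,o,yaw):
    d=np.asarray(P)[...,:2]-o; c,s=np.cos(yaw),np.sin(yaw); return np.stack([d@[c,s],d@[-s,c]],-1)
E
python3 - <<'E'
from fit import *
z=np.load('w1.npz'); cw=(z['K'],z['d'],z['R'],z['t']); ct=cam('top')
for nm,c,b in(('top0',ct,(165,125,230,225)),('w1',cw,(222,100,410,210))):
    r,a,o=boardfit(cv2.imread(f'pics/{nm}.png'),c,b); print(nm,r,a,np.round(o,3).tolist())
# bar: dark pixels
im=cv2.imread('pics/w1.png'); g=im.max(2)[118:196,300:335]; 
m=(g<40).astype(np.uint8); n,l,st,ce=cv2.connectedComponentsWithStats(m); print(st.tolist(),(ce+[300,118]).round(1).tolist())
for r in range(0,78,5): print(r+118, g[r].tolist())
E
```

```text
top0 ((589.3316650390625, 198.0062255859375), (259.4391174316406, 141.72654724121094), 1.000770092010498) 0.017466733161069788 [[0.013, 70.206], [0.014, -69.517], [-0.006, 128.84], [0.002, -129.075]]
w1 ((588.5227661132812, 201.96099853515625), (262.6647033691406, 141.83364868164062), 1.7077268362045288) 0.02980545601643493 [[0.006, 69.844], [0.002, -70.45], [-0.005, 130.408], [-0.005, -130.514]]
[[0, 0, 35, 78, 2244], [12, 4, 11, 67, 433], [10, 10, 1, 2, 2], [29, 27, 6, 14, 48], [0, 32, 1, 3, 3]] [[316.7, 157.1], [317.1, 154.0], [310.0, 128.5], [332.1, 151.1], [300.0, 151.0]]
118 [161, 161, 160, 155, 148, 145, 146, 144, 147, 147, 153, 159, 159, 159, 161, 161, 159, 161, 160, 161, 161, 161, 160, 160, 156, 157, 161, 159, 159, 157, 159, 160, 158, 156, 157]
123 [163, 162, 158, 135, 94, 73, 72, 71, 78, 100, 125, 134, 134, 128, 107, 72, 26, 5, 12, 24, 20, 22, 59, 115, 151, 159, 161, 162, 159, 159, 157, 160, 159, 157, 160]
128 [91, 91, 88, 86, 88, 84, 71, 56, 46, 45, 37, 42, 56, 64, 58, 31, 11, 6, 16, 27, 26, 16, 35, 69, 89, 94, 95, 96, 93, 95, 97, 102, 106, 107, 108]
133 [122, 101, 73, 63,
[... 1348 characters left out ...]
65, 164, 166, 165, 164, 165, 165, 166, 166]
178 [112, 86, 71, 71, 71, 70, 76, 93, 122, 129, 128, 118, 92, 42, 8, 11, 16, 15, 16, 47, 105, 138, 151, 151, 150, 150, 154, 155, 158, 160, 159, 159, 160, 162, 165]
183 [171, 171, 172, 174, 170, 170, 167, 165, 167, 164, 164, 143, 95, 39, 6, 11, 16, 9, 32, 78, 129, 161, 167, 168, 169, 168, 167, 168, 168, 166, 167, 165, 166, 167, 166]
188 [72, 69, 74, 72, 70, 75, 75, 77, 81, 79, 76, 65, 42, 19, 8, 8, 10, 13, 26, 47, 72, 79, 79, 79, 77, 77, 78, 78, 79, 75, 76, 79, 79, 77, 76]
193 [161, 158, 155, 153, 158, 158, 160, 156, 154, 162, 163, 163, 164, 165, 165, 165, 163, 163, 159, 160, 161, 165, 163, 164, 164, 161, 161, 159, 162, 161, 161, 158, 159, 160, 160]
```

Run:
```python
from fit import *
z=np.load('w1.npz'); c=(z['K'],z['d'],z['R'],z['t'])
print(toplane(c,[[318.7,123],[317.2,154],[315.5,188]],66).round(1))
o=np.array([568.7,209.4]);print(tojig(toplane(c,[[318.7,123],[317.2,154],[315.5,188]],66),o,.032).round(1))
im=cv2.cvtColor(cv2.imread('pics/top0.png'),cv2.COLOR_BGR2GRAY)
for r in range(168,186): print(r,im[r,174:208].tolist())
```

```text
[[581.7 255.7  66. ]
 [583.3 214.   66. ]
 [585.2 165.5  66. ]]
[[ 14.5  45.9]
 [ 14.7   4.2]
 [ 15.1 -44.5]]
168 [101, 99, 93, 94, 96, 75, 74, 73, 72, 66, 80, 36, 90, 75, 59, 56, 55, 60, 56, 70, 43, 40, 99, 102, 100, 101, 102, 102, 102, 99, 101, 92, 86, 120]
169 [98, 96, 97, 90, 96, 94, 77, 71, 72, 66, 82, 38, 89, 86, 76, 72, 74, 76, 73, 83, 42, 34, 97, 104, 103, 100, 103, 102, 102, 100, 100, 92, 87, 123]
170 [100, 96, 94, 92, 93, 99, 80, 71, 72, 68, 77, 35, 92, 86, 78, 75, 75, 77, 79, 72, 47, 33, 97, 103, 101, 101, 102, 104, 99, 99, 103, 93, 85, 125]
171 [100, 99, 95, 92, 93, 102, 78, 71, 74, 69, 73, 37, 90, 79, 75, 77, 74, 78, 79, 61, 45, 70, 103, 104, 101, 100, 102, 103, 101, 100, 96, 90, 89, 124]
172 [102, 100, 97, 97, 99, 106, 81, 76, 73, 74, 73, 36, 92, 82, 76, 76, 79, 77, 83, 58, 44, 88, 107, 109, 107, 106, 111, 109, 108, 109, 99, 97, 91, 123]
173 [106, 107, 87, 81, 81, 85, 70, 60, 68, 62, 66, 34, 62, 60, 57, 56, 59, 60, 58, 41, 38, 52, 64, 63, 63, 62, 66, 64, 61, 63, 50, 63, 90, 126]
174 [56, 57, 46, 42, 46, 50, 40, 38, 44, 41, 41, 35, 38, 37, 34, 33, 35, 36, 36, 33, 37, 35,
[... 954 characters left out ...]
 81, 35, 83, 91, 93, 97, 65, 48, 46, 53, 54, 90, 94, 94, 97, 93, 94, 91, 89, 84, 88, 88, 87, 113]
182 [101, 99, 100, 97, 97, 104, 84, 67, 64, 74, 80, 33, 91, 99, 102, 109, 63, 42, 43, 38, 96, 103, 99, 102, 102, 104, 105, 100, 93, 95, 97, 98, 96, 117]
183 [100, 101, 98, 93, 95, 103, 84, 70, 70, 70, 82, 32, 91, 98, 101, 106, 72, 38, 35, 36, 79, 101, 100, 100, 103, 101, 99, 97, 93, 93, 91, 94, 93, 106]
184 [99, 98, 99, 93, 95, 102, 81, 70, 73, 73, 78, 31, 93, 96, 97, 103, 98, 50, 29, 37, 92, 101, 100, 98, 103, 99, 100, 96, 94, 90, 92, 97, 92, 109]
185 [98, 98, 101, 95, 93, 101, 78, 67, 72, 72, 74, 30, 92, 98, 98, 99, 104, 96, 94, 92, 104, 101, 98, 101, 102, 102, 95, 96, 96, 93, 94, 98, 95, 110]
```

>>> step_arm(
  commands=[
    [0,0,0,0.15,0.28,0.3,80],
    [0,0,0,0.14,0.28,0.6,80],
    [0,0,0,0.14,0.28,0.6,80],
    [0,0,0,0.14,0.28,0.6,80],
    [0,0,0,0.14,0.28,0.4,80],
    [0,0,0,0,0,0.2,80],
    [0,0,0,0,0,0,80],
    [0,0,0,0,0,0,80],
    [0,0,0,0,0,0,80],
    [0,0,0,0,0,0,80],
  ],
)

```text
t: 5.15
tcp_pos: [582.4, 247.7, 169.1]
eef_rot: [[-0.031, 1.0, 0.001], [1.0, 0.031, 0.0], [0.0, 0.001, -1.0]]
force: [0.0, 0.1, -0.4]
finger_gap: 58.4
gripper_force: 0.0
```

>>> step_arm(
  commands=[
    [0,0,0,-0.09,0,0.34,90],
    [0,0,0,0,0,0.4,90],
    [0,0,0,0,0,0.4,90],
    [0,0,0,0,0,0.3,90],
    [0,0,0,0,0,0.23,90],
    [0,0,0,0,0,0,90],
    [0,0,0,0,0,0,150],
    [0,0,0,0,0,0,190],
    [0,0,0,0,0,0,230],
    [0,0,0,0,0,0,255],
  ],
)

```text
t: 6.4
tcp_pos: [582.9, 242.6, 69.0]
eef_rot: [[-0.031, 1.0, 0.002], [1.0, 0.031, 0.0], [0.0, 0.002, -1.0]]
force: [-1.7, -0.6, 3.4]
finger_gap: 9.1
gripper_force: 58.4
```

>>> step_arm(
  commands=[
    [0,0,0,0,0,0,255],
    [0,0,0,0,0,0,255],
    [0,0,0,0,0,0,255],
    [0,0,0,0,0,0,255],
    [0,0,0,0,0,0,255],
    [0,0,0,0,0,0,255],
    [0,0,0,0,0,-0.02,255],
    [0,0,0,0,0,-0.03,255],
    [0,0,0,0,0,0,255],
    [0,0,0,0,0,0,255],
  ],
)

```text
t: 7.65
tcp_pos: [582.9, 242.5, 69.6]
eef_rot: [[-0.031, 1.0, 0.001], [1.0, 0.031, 0.002], [0.002, 0.001, -1.0]]
force: [4.3, 3.2, -6.7]
finger_gap: 9.0
gripper_force: 58.4
```

>>> step_arm(
  commands=[
    [0,0,0,0,0.016,-0.083,255],
    [0,0,0,0,0.016,-0.083,255],
    [0,0,0,0,0.024,-0.081,255],
    [0,0,0,0,0.024,-0.081,255],
    [0,0,0,0,0.032,-0.078,255],
    [0,0,0,0,0.032,-0.078,255],
    [0,0,0,0,0.039,-0.074,255],
    [0,0,0,0,0.039,-0.074,255],
    [0,0,0,0,0,0,255],
    [0,0,0,0,0,0,255],
  ],
)

```text
t: 8.9
tcp_pos: [596.0, 242.9, 108.5]
eef_rot: [[-0.031, 1.0, 0.001], [1.0, 0.031, 0.001], [0.001, 0.001, -1.0]]
force: [4.0, 2.5, -6.7]
finger_gap: 9.5
gripper_force: 58.4
```

>>> step_arm(
  commands=[
    [0,0,0,0,0.047,-0.07,255],
    [0,0,0,0,0.047,-0.07,255],
    [0,0,0,0,0.053,-0.065,255],
    [0,0,0,0,0.053,-0.065,255],
    [0,0,0,0,0.06,-0.059,255],
    [0,0,0,0,0.06,-0.059,255],
    [0,0,0,0,0.025,-0.023,255],
    [0,0,0,0,0,0,255],
    [0,0,0,0,0,0,255],
    [0,0,0,0,0,0,255],
  ],
)

```text
t: 10.15
tcp_pos: [615.9, 243.6, 134.0]
eef_rot: [[-0.032, 1.0, -0.0], [1.0, 0.032, -0.0], [-0.0, -0.0, -1.0]]
force: [-1.6, 1.3, 4.5]
finger_gap: 8.7
gripper_force: 58.8
```

>>> step_arm(
  commands=[
    [0,0,0,0,0,0,90],
    [0,0,0,0,0,0,90],
    [0,0,0,0,0,0,90],
    [0,0,0,0,0,0,90],
    [0,0,0,0,0,-0.2,90],
    [0,0,0,0,0,-0.4,90],
    [0,0,0,0,0,-0.6,90],
    [0,0,0,0,0,-0.6,90],
    [0,0,0,-0.8,-0.3,-0.2,90],
    [0,0,0,-0.8,-0.3,0,90],
  ],
)

```text
t: 11.4
tcp_pos: [584.2, 147.5, 257.7]
eef_rot: [[-0.034, 0.999, 0.006], [0.999, 0.034, 0.002], [0.001, 0.006, -1.0]]
force: [0.1, -1.3, 0.4]
finger_gap: 55.1
gripper_force: 0.0
```

Run:
```python
from fit import *
print(arm.state()['tcp_pos'])
c=cam('wrist'); im=eyes.snapshot('wrist')[:,:,::-1]; cv2.imwrite('pics/w2.png',im); np.savez('w2.npz',K=c[0],d=c[1],R=c[2],t=c[3])
t=eyes.snapshot('top')[:,:,::-1]; cv2.imwrite('pics/top2.png',t)
s=eyes.snapshot('side')[:,:,::-1]; cv2.imwrite('pics/side2.png',s)
o=np.zeros((600,800,3),np.uint8); o[:384,:512]=im; o[:288,512:]=cv2.resize(t[130:202,162:234],None,fx=4,fy=4)
o[290:590,512:]=cv2.resize(s[190:265,180:252],(288,300)); cv2.imwrite('pics/c2.png',np.clip(o.astype(int)*3//2,0,255).astype(np.uint8))
```

```text
[584.22457849 147.47033371 257.67438059]
```

View pics/c2.png

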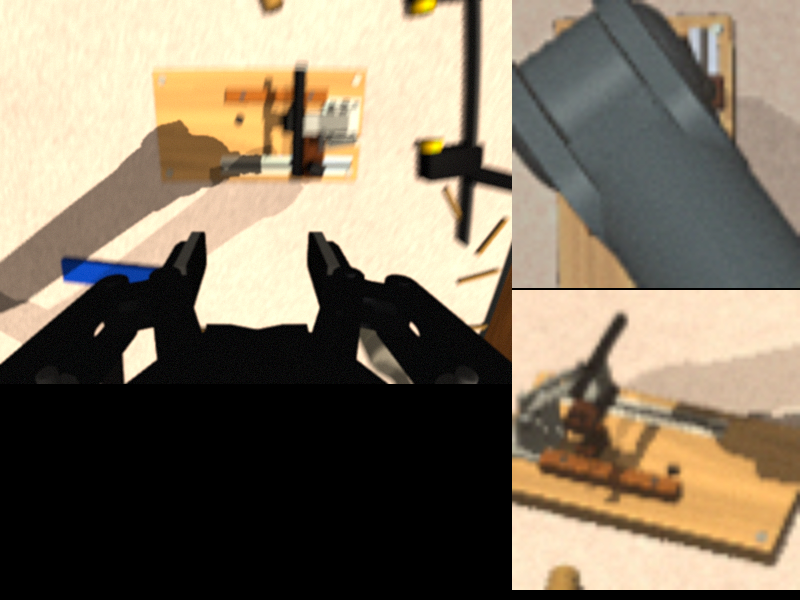

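The clip stays up: the bar is raised, and the stop is visible under it at about (313,150). Next I go to the slat.

>>> step_arm(
  commands=[
    [0,0,0,-0.795,-0.307,0,90],
    [0,0,0,-0.795,-0.307,0,90],
    [0,0,0,-0.795,-0.307,0,90],
    [0,0,0,-0.795,-0.307,0,90],
    [0,0,0,-0.795,-0.307,0,90],
    [0,0,0,-0.795,-0.307,0,90],
    [0,0,-0.171,0,0,0,90],
    [0,0,-0.171,0,0,0,90],
    [0,0,-0.171,0,0,0,90],
    [0,0,-0.171,0,0,0,90],
  ],
)

```text
t: 12.8
tcp_pos: [483.2, -141.4, 255.1]
eef_rot: [[-0.662, 0.749, 0.003], [0.749, 0.662, -0.0], [-0.002, 0.002, -1.0]]
force: [0.4, 0.3, -0.0]
finger_gap: 55.1
gripper_force: 0.0
```

>>> step_arm(
  commands=[
    [0,0,-0.171,0,0,0.3,90],
    [0,0,-0.171,0,0,0.3,90],
    [0,0,-0.171,0,0,0.3,90],
    [0,0,-0.17,0,0,0.3,90],
    [0,0,0,0,0,0.3,90],
    [0,0,0,0,0,0.3,90],
    [0,0,0,0,0,0,90],
    [0,0,0,0,0,0,90],
    [0,0,0,0,0,0,90],
    [0,0,0,0,0,0,90],
  ],
)

```text
t: 14.05
tcp_pos: [482.1, -143.4, 146.0]
eef_rot: [[-0.985, 0.172, 0.001], [0.172, 0.985, -0.001], [-0.001, -0.0, -1.0]]
force: [-0.3, -0.2, 0.0]
finger_gap: 55.0
gripper_force: 0.0
```

Run:
```python
from fit import *
s=arm.state();print(s['tcp_pos'],arm.tips_ahead)
c=cam('wrist'); im=eyes.snapshot('wrist')[:,:,::-1]; cv2.imwrite('pics/w3.png',im)
hsv=cv2.cvtColor(im,cv2.COLOR_BGR2HSV); m=((hsv[...,1]>95)&(hsv[...,0]<30)&(hsv[...,2]>60)).astype(np.uint8)
cs=cv2.findContours(m,0,1)[0]
for q in cs:
    if cv2.contourArea(q)>400:
        r=cv2.minAreaRect(toplane(c,q.reshape(-1,2),12)[:,:2].astype(np.float32)); print(cv2.boundingRect(q),np.round(r[0],1),np.round(r[1],1),round(r[2],2))
z=np.load('w1.npz'); c1=(z['K'],z['d'],z['R'],z['t'])
z=np.load('w2.npz'); c2=(z['K'],z['d'],z['R'],z['t'])
o=np.array([568.7,209.4])
print(tojig(toplane(cam('top'),[[205,157.5],[212,157.5]],34),o,.032))
i1=cv2.imread('pics/w1.png'); i2=cv2.imread('pics/w2.png'); print(proj(c2,[[568.7+60,209.4+2-10,34],[568.7+75,209.4+2-10,34]]),proj(c1,[[568.7+60,209.4+2-40,34],[568.7+75,209.4+2-40,34]]))
for r in (150,158,165): print(i2[r,298:330].max(1).tolist())
for r in (176,181): print(i1[r,330:365].tolist()[::1])
```

```text
[ 482.13334481 -143.43677255  146.04858262] 22.0
(139, 193, 51, 75) [ 511.1 -236.1] [40.8 76.8] 89.84
(23, 192, 67, 113) [ 515. -357.] [129.8  32.6] 0.49
(236, 158, 44, 148) [ 533.7 -150.5] [ 40.2 160.4] 80.32
[[ 72.16075348 -44.91161532]
 [ 71.62085741 -66.72576184]]
[[293.91156119 125.91577094]
 [306.38083733 126.41182954]] [[339.81166418 179.18912436]
 [349.44790383 179.47336345]]
[15, 15, 11, 13, 22, 35, 50, 58, 66, 67, 69, 71, 74, 75, 73, 75, 74, 70, 65, 62, 61, 64, 65, 69, 77, 89, 115, 137, 151, 157, 158, 159]
[17, 9, 14, 11, 26, 37, 52, 58, 63, 60, 61, 60, 58, 56, 55, 53, 52, 55, 56, 59, 59, 63, 63, 68, 92, 126, 156, 176, 182, 185, 183, 183]
[10, 14, 14, 14, 24, 28, 24, 21, 22, 15, 7, 6, 10, 14, 17, 23, 27, 25, 28, 29, 30, 37, 42, 57, 74, 88, 94, 102, 112, 125, 126, 127]
[[66, 121, 166], [65, 122, 166], [64, 119, 164], [64, 121, 165], [66, 121, 166], [64, 121, 164], [67, 121, 166], [67, 125, 166], [65, 121, 166], [65, 122, 166], [65, 120, 165], [66, 122, 167], [63, 121, 164], [65, 121, 166], [62, 115, 156], [47, 93, 130], [36, 66, 94], [20, 39, 56], [7, 15, 29], [0, 8, 21], [12, 24, 44], [11, 24, 52], [10, 24, 52], [6, 23, 54], [9, 29, 60], [12, 29, 62], [10, 28, 62], [9, 28, 61], [10, 28, 59], [9, 25, 58], [10, 25, 58], [9, 26, 58], [9, 25, 57], [8, 28, 58], [14, 31, 62]]
[[145, 150, 149], [147, 153, 151], [148, 152, 151], [153, 158, 158], [156, 161, 159], [156, 163, 161], [158, 164, 162], [156, 163, 162], [156, 162, 162], [160, 166, 164], [157, 164, 163], [158, 165, 164], [158, 166, 163], [158, 165, 165], [157, 166, 166], [145, 155, 154], [106, 116, 117], [50, 57, 61], [12, 17, 21], [0, 12, 26], [11, 22, 46], [12, 25, 52], [5, 23, 55], [11, 27, 58], [13, 28, 60], [12, 28, 53], [10, 24, 51], [10, 27, 54], [12, 28, 59], [8, 24, 59], [8, 26, 58], [11, 26, 58], [6, 23, 55], [14, 26, 60], [35, 47, 69]]
```

View pics/w3.png

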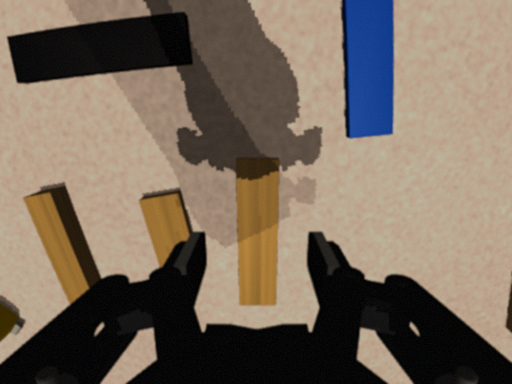

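The slat sits centred between the open fingers (cols 236–280). It measures 160×40 with its centre at (533.7,-150.5). I'll descend and grip.

>>> step_arm(
  commands=[
    [0,0,0,0,0.03,0.4,90],
    [0,0,0,0,0,0.5,90],
    [0,0,0,0,0,0.5,90],
    [0,0,0,0,0,0.35,90],
    [0,0,0,0,0,0.2,90],
    [0,0,0,0,0,0.11,90],
    [0,0,0,0,0,0,90],
    [0,0,0,0,0,0,110],
    [0,0,0,0,0,0,140],
    [0,0,0,0,0,0,180],
  ],
)

```text
t: 15.35
tcp_pos: [482.9, -141.7, 23.0]
eef_rot: [[-0.985, 0.172, 0.001], [0.172, 0.985, -0.001], [-0.002, -0.001, -1.0]]
force: [-0.8, 0.2, 5.4]
finger_gap: 37.9
gripper_force: 60.6
```

>>> step_arm(
  commands=[
    [0,0,0,0,0,0,255],
    [0,0,0,0,0,0,255],
    [0,0,0,0,0,0,255],
    [0,0,0,0,0,-0.2,255],
    [0,0,0,0,0,-0.3,255],
    [0,0,0,0,0,-0.4,255],
    [0,0,0,0,0,-0.3,255],
    [0,0,0,0,0,0,255],
    [0,0,0,0,0,0,255],
    [0,0,0,0,0,0,255],
  ],
)

```text
t: 16.6
tcp_pos: [481.2, -141.5, 93.0]
eef_rot: [[-0.985, 0.172, -0.002], [0.172, 0.985, 0.001], [0.002, 0.0, -1.0]]
force: [0.3, -0.5, -0.9]
finger_gap: 38.5
gripper_force: 60.4
```

>>> step_arm(
  commands=[
    [0,0,-0.1024,0,0,0,255],
    [0,0,-0.1024,0,0,0,255],
    [0,0,0,0.138,0.6,0,255],
    [0,0,0,0.138,0.76,0,255],
    [0,0,0,0.138,0.76,0,255],
    [0,0,0,0.138,0.76,0,255],
    [0,0,0,0.138,0.76,0,255],
    [0,0,0,0.138,0.76,0,255],
    [0,0,0,0.138,0.76,0,255],
    [0,0,0,0.138,0.55,0,255],
  ],
)

```text
t: 17.85
tcp_pos: [403.8, 201.0, 93.6]
eef_rot: [[-0.999, -0.034, -0.001], [-0.034, 0.999, 0.001], [0.001, 0.001, -1.0]]
force: [0.7, 0.9, -1.2]
finger_gap: 38.2
gripper_force: 60.4
```

```bash
cat > j.py <<'E'
from fit import *
o=np.array([568.7,209.4])
def st():
    s=arm.state(); R=np.array(s['eef_rot']); print(round(s['t'],2),'tcp jig',tojig(s['tcp_pos'],o,.032).round(1),round(s['tcp_pos'][2],1),'slatyaw-jig',round(np.arctan2(-R[1,0],-R[0,0])-.032,4),'F',np.round(s['force'],1),s['finger_gap'])
E
python3 -c "
from j import *
st()"
```

```text
17.85 tcp jig [-165.1   -3.2] 93.6 slatyaw-jig 0.0022 F [ 0.7  0.9 -1.2] 38.21271385699735
```

>>> step_arm(
  commands=[
    [0,0,0,0,-0.03,0.3,255],
    [0,0,0,0,0,0.3,255],
    [0,0,0,0,0,0.14,255],
    [0,0,0,-0.2,0,0,255],
    [0,0,0,-0.2,0,0,255],
    [0,0,0,-0.2,0,0,255],
    [0,0,0,-0.2,0,0,255],
    [0,0,0,-0.2,0,0,255],
    [0,0,0,0,0,0,255],
    [0,0,0,0,0,0,255],
  ],
)

```text
t: 19.1
tcp_pos: [464.4, 199.0, 49.3]
eef_rot: [[-0.999, -0.032, -0.001], [-0.032, 0.999, -0.0], [0.001, -0.0, -1.0]]
force: [-0.4, 0.1, -1.0]
finger_gap: 38.3
gripper_force: 60.4
```

Run:
```python
from j import *
st()
c=cam('wrist'); im=eyes.snapshot('wrist')[:,:,::-1]; cv2.imwrite('pics/w4.png',im); np.savez('w4.npz',K=c[0],d=c[1],R=c[2],t=c[3])
```

```text
19.1 tcp jig [-104.6   -7.1] 49.3 slatyaw-jig 0.0004 F [-0.4  0.1 -1. ] 38.2510023129965
```

View pics/w4.png

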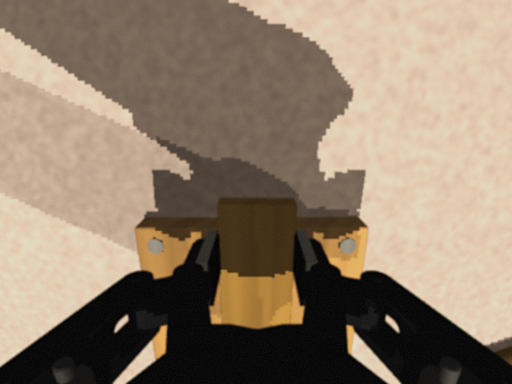

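The picture shows the slat tail (cols 218–296, row 200) over the board's rear edge, whose corners are at (137,227) and (367,227). I'll compare the slat's y with the board's.

Run:
```python
from j import *
z=np.load('w4.npz'); c=(z['K'],z['d'],z['R'],z['t']); im=cv2.imread('pics/w4.png').astype(int)
print('board',tojig(toplane(c,[[137,227],[367,227]],18),o,.032).round(1).tolist())
print('slat',tojig(toplane(c,[[217.5,200],[296.5,200]],38.3),o,.032).round(1).tolist())
for r in (228,232,240): print(r,(im[r,130:145,2]-im[r,130:145,0]).tolist(),(im[r,358:374,2]-im[r,358:374,0]).tolist())
```

```text
board [[-110.3, -76.5], [-110.4, 59.0]]
slat [[-134.0, -25.2], [-134.1, 13.5]]
228 [49, 49, 48, 51, 57, 72, 87, 92, 92, 92, 93, 94, 92, 94, 96] [61, 92, 115, 121, 123, 120, 122, 121, 120, 102, 70, 52, 46, 46, 44, 42]
232 [50, 47, 47, 49, 56, 76, 102, 113, 118, 114, 115, 116, 115, 116, 118] [131, 130, 130, 129, 127, 128, 127, 129, 127, 103, 69, 53, 45, 45, 44, 42]
240 [49, 48, 50, 49, 49, 56, 74, 99, 111, 116, 116, 116, 115, 116, 118] [119, 124, 127, 128, 129, 127, 129, 125, 105, 72, 53, 51, 50, 48, 47, 45]
```

>>> step_arm(
  commands=[
    [0,0,0,0,0.04,0.07,255],
    [0,0,0,0,0,0.05,255],
    [0,0,0,0,0,0.015,255],
    [0,0,0,0,0,0,255],
    [0,0,0,-0.12,0,0,255],
    [0,0,0,-0.12,0,0,255],
    [0,0,0,-0.12,0,0,255],
    [0,0,0,-0.12,0,0,255],
    [0,0,0,0,0,0,255],
    [0,0,0,0,0,0,255],
  ],
)

```text
t: 20.4
tcp_pos: [493.7, 202.3, 41.4]
eef_rot: [[-0.999, -0.032, 0.0], [-0.032, 0.999, 0.0], [-0.0, 0.0, -1.0]]
force: [0.6, -0.0, -0.5]
finger_gap: 38.3
gripper_force: 60.4
```

```bash
python3 -c "
from j import *
st()"
```

```text
20.4 tcp jig [-75.2  -4.7] 41.4 slatyaw-jig 0.0002 F [ 0.6 -0.  -0.5] 38.273975036233225
```

>>> step_arm(
  commands=[
    [0,0,0,-0.04,0.014,0.01,255],
    [0,0,0,-0.04,0.014,0,255],
    [0,0,0,-0.04,0.014,0,255],
    [0,0,0,0,0.014,0,255],
    [0,0,0,0,0.014,0,255],
    [0,0,0,0,0,0,255],
    [0,0,0,0,0,0,255],
    [0,0,0,0,0,0,255],
    [0,0,0,0,0,0,255],
    [0,0,0,0,0,0,255],
  ],
)

```text
t: 21.65
tcp_pos: [494.9, 203.2, 41.1]
eef_rot: [[-0.999, -0.032, -0.011], [-0.032, 0.999, -0.012], [0.011, -0.012, -1.0]]
force: [-13.0, -10.5, 19.2]
finger_gap: 38.3
gripper_force: 62.5
```

```bash
python3 -c "
from j import *
st()"
```

```text
21.65 tcp jig [-74.   -3.9] 41.1 slatyaw-jig 0.0002 F [-13.  -10.5  19.2] 38.25296887850908
```

>>> step_arm(
  commands=[
    [0,0,0,0.06,-0.03,0,255],
    [0,0,0,0,0,-0.025,255],
    [0,0,0,0,0,-0.015,255],
    [0,0,0,0,0,0,255],
    [0,0,0,0,0,0,255],
    [0,0,0,0,0,0,255],
    [0,0,0,0,0,0,255],
    [0,0,0,0,0,0,255],
    [0,0,0,0,0,0,255],
    [0,0,0,0,0,0,255],
  ],
)

```text
t: 22.9
tcp_pos: [494.7, 203.4, 41.9]
eef_rot: [[-1.0, -0.031, -0.005], [-0.031, 1.0, -0.003], [0.005, -0.003, -1.0]]
force: [-4.3, -2.8, 0.5]
finger_gap: 38.5
gripper_force: 60.5
```

Run:
```python
from j import *
st()
im=eyes.snapshot('side')[:,:,::-1]; cv2.imwrite('pics/side4.png',im); a=cv2.resize(im[180:270,165:285],None,fx=6,fy=6,interpolation=cv2.INTER_CUBIC)
cv2.imwrite('pics/c4.png',np.clip(a.astype(int)*3//2,0,255).astype(np.uint8))
```

```text
22.9 tcp jig [-74.2  -3.6] 41.9 slatyaw-jig -0.0009 F [-4.3 -2.8  0.5] 38.46449402372099
```

View pics/c4.png

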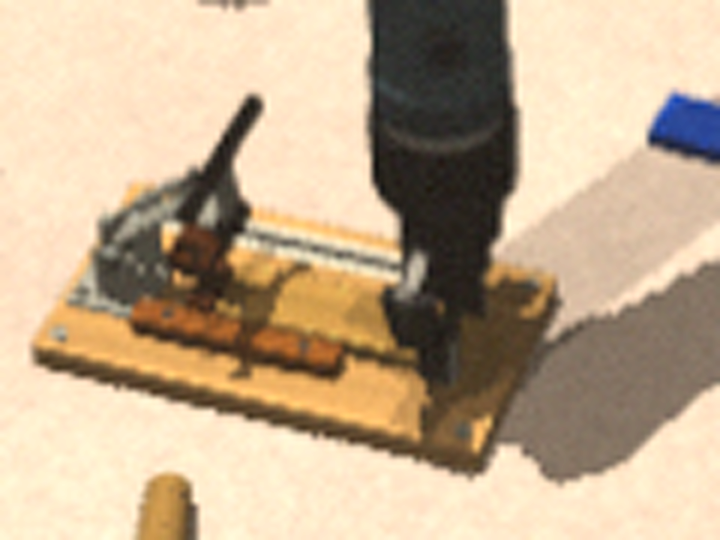

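The slat lies under the raised clip, beside the fence and short of the stop. Something, likely the fingertips dragging on the board, gives friction, so I'll lift a bit more.

>>> step_arm(
  commands=[
    [0,0,0,0,0,-0.02,255],
    [0,0,0,0,0,-0.01,255],
    [0,0,0,0,0,0,255],
    [0,0,0,0,0,0,255],
    [0,0,0,0,0,0,255],
    [0,0,0,0,0,0,255],
    [0,0,0,0,0,0,255],
    [0,0,0,0,0,0,255],
    [0,0,0,0,0,0,255],
    [0,0,0,0,0,0,255],
  ],
)

```text
t: 24.2
tcp_pos: [494.7, 203.5, 43.6]
eef_rot: [[-0.999, -0.031, -0.005], [-0.031, 1.0, -0.003], [0.005, -0.003, -1.0]]
force: [-4.2, -1.8, -2.1]
finger_gap: 38.1
gripper_force: 60.3
```

```bash
python3 -c "
from j import *
st()"
```

```text
24.2 tcp jig [-74.2  -3.6] 43.6 slatyaw-jig -0.0007 F [-4.2 -1.8 -2.1] 38.069031649721246
```

Run:
```python
from j import *
c=cam('side'); im=cv2.imread('pics/side4.png'); ct=cam('top')
R=np.array([[np.cos(.032),-np.sin(.032)],[np.sin(.032),np.cos(.032)]])
def w(x,y,z): return [*(o+R@[x,y]),z]
for x in (58,72):
  P=proj(c,[w(x,18,18),w(x,18,34),w(x,-18,34),w(x,-18,18)]); print(x,((P-[165,180])*6).round().tolist())
P=proj(c,[w(56.5,16.5,32),w(56.5,-23.5,32),w(-20,36,32),w(100,36,32)]); print('slat front, fence',((P-[165,180])*6).round().tolist())
a=cv2.resize(im[205:240,185:225],None,fx=15,fy=15,interpolation=cv2.INTER_CUBIC)
b=cv2.resize(cv2.imread('pics/top0.png')[145:180,182:198],None,fx=12,fy=15,interpolation=cv2.INTER_CUBIC)
out=np.hstack([a,b]); print(out.shape); cv2.imwrite('pics/c5.png',np.clip(out.astype(int)*3//2,0,255).astype(np.uint8))
for nm,pp in(('side c5',(proj(c,[w(58,18,34),w(58,-18,34),w(72,18,34),w(72,-18,34),w(56.5,16.5,32),w(56.5,-23.5,32)])-[185,205])*15),('top',proj(ct,[w(58,-18,34),w(72,-18,34)]))): print(nm,pp.round(1).tolist())
```

```text
58 [[211.0, 326.0], [208.0, 306.0], [233.0, 262.0], [236.0, 282.0]]
72 [[187.0, 321.0], [185.0, 300.0], [210.0, 256.0], [213.0, 277.0]]
slat front, fence [[212.0, 307.0], [240.0, 258.0], [329.0, 362.0], [125.0, 314.0]]
(525, 792, 3)
side c5 [[220.5, 388.8], [283.6, 279.4], [161.8, 375.0], [225.7, 266.1], [230.2, 392.1], [299.9, 270.9]]
top [[196.4, 162.2], [196.4, 157.8]]
```

View pics/c5.png

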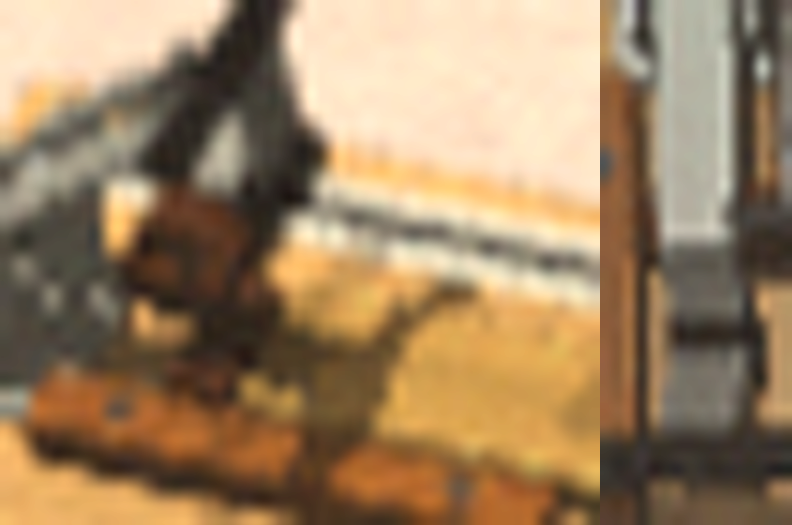

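The slat front appears to be already touching the stop's dark face, at about (240–285, 270–390) in the crop. So the stop is near jig x≈58, and the steady 4 N is stop contact. I'll back off in x, then go to the fence.

>>> step_arm(
  commands=[
    [0,0,0,0.08,0,0,255],
    [0,0,0,0,0,0,255],
    [0,0,0,0,0.02,0,255],
    [0,0,0,0,0.02,0,255],
    [0,0,0,0,0.015,0,255],
    [0,0,0,0,0.015,0,255],
    [0,0,0,0,0,0,255],
    [0,0,0,0,0,0,255],
    [0,0,0,0,0,0,255],
    [0,0,0,0,0,0,255],
  ],
)

```text
t: 25.45
tcp_pos: [492.8, 207.8, 44.9]
eef_rot: [[-1.0, -0.031, 0.001], [-0.031, 1.0, -0.001], [-0.0, -0.001, -1.0]]
force: [2.6, -4.2, 0.9]
finger_gap: 38.4
gripper_force: 60.7
```

```bash
python3 -c "
from j import *
st()"
```

```text
25.45 tcp jig [-75.9   0.9] 44.9 slatyaw-jig -0.0012 F [ 2.6 -4.2  0.9] 38.38234791492662
```

>>> step_arm(
  commands=[
    [0,0,0,0,0,0.03,255],
    [0,0,0,0,0,0.022,255],
    [0,0,0,0,0,0,255],
    [0,0,0,-0.02,0,0,255],
    [0,0,0,-0.02,0,0,255],
    [0,0,0,-0.02,0,0,255],
    [0,0,0,-0.02,0,0,255],
    [0,0,0,0,0,0,255],
    [0,0,0,0,0,0,255],
    [0,0,0,0,0,0,255],
  ],
)

```text
t: 26.7
tcp_pos: [492.7, 207.8, 41.0]
eef_rot: [[-0.999, -0.032, -0.008], [-0.032, 0.999, -0.004], [0.008, -0.004, -1.0]]
force: [-5.3, -6.9, 5.3]
finger_gap: 38.5
gripper_force: 61.3
```

```bash
python3 -c "
from j import *
st()"
```

```text
26.7 tcp jig [-76.    0.9] 41.0 slatyaw-jig 0.0004 F [-5.3 -6.9  5.3] 38.45226932773291
```

>>> step_arm(
  commands=[
    [0,0,0,0,0,-0.015,255],
    [0,0,0,0,-0.02,0,255],
    [0,0,0,0,0,-0.005,255],
    [0,0,0,0,0,0,255],
    [0,0,0,0,0,0,255],
    [0,0,0,0,0,0,255],
    [0,0,0,0,0,0,255],
    [0,0,0,0,0,0,255],
    [0,0,0,0,0,0,255],
    [0,0,0,0,0,0,255],
  ],
)

```text
t: 27.95
tcp_pos: [494.6, 207.6, 42.1]
eef_rot: [[-0.999, -0.033, -0.004], [-0.033, 0.999, -0.001], [0.004, -0.001, -1.0]]
force: [-4.1, -3.6, -1.4]
finger_gap: 37.9
gripper_force: 60.4
```

```bash
python3 -c "
from j import *
st()"
```

```text
27.95 tcp jig [-74.1   0.5] 42.1 slatyaw-jig 0.0011 F [-4.1 -3.6 -1.4] 37.85232570824225
```

>>> step_arm(
  commands=[
    [0,0,0,0,0,0.008,255],
    [0,0,0,0,0,0,200],
    [0,0,0,0,0,0,120],
    [0,0,0,0,0,0,110],
    [0,0,0,0,0,0,110],
    [0,0,0,0,0,0,110],
    [0,0,0,0,0,0,110],
    [0,0,0,0,0,0,110],
    [0,0,0,0,0,0,110],
    [0,0,0,0,0,0,110],
  ],
)

```text
t: 29.2
tcp_pos: [497.0, 207.7, 42.5]
eef_rot: [[-0.999, -0.032, -0.0], [-0.032, 0.999, -0.0], [0.0, -0.0, -1.0]]
force: [0.2, 0.1, -0.1]
finger_gap: 48.6
gripper_force: 0.0
```

```bash
python3 -c "
from j import *
st()
c=cam('wrist'); im=eyes.snapshot('wrist')[:,:,::-1]; cv2.imwrite('pics/w6.png',im); np.savez('w6.npz',K=c[0],d=c[1],R=c[2],t=c[3])
cv2.imwrite('pics/side6.png',eyes.snapshot('side')[:,:,::-1])
hsv=cv2.cvtColor(im,cv2.COLOR_BGR2HSV)
for r in (150,160,165,170,175,180,185,190,195,200,205,210,220): print(r,im[r,250:265].max(1).tolist()[::3], im[r,205:312:4,2].tolist())
"
```

```text
29.2 tcp jig [-71.7   0.6] 42.5 slatyaw-jig 0.0001 F [ 0.2  0.1 -0.1] 48.59658559005448
150 [118, 122, 123, 126, 132] [121, 120, 124, 126, 127, 130, 121, 123, 127, 126, 118, 119, 122, 125, 125, 127, 129, 126, 129, 129, 132, 135, 129, 127, 125, 127, 123]
160 [123, 129, 133, 133, 133] [104, 106, 106, 106, 109, 104, 106, 112, 130, 124, 124, 122, 129, 132, 132, 132, 132, 129, 130, 132, 128, 128, 133, 131, 127, 126, 125]
165 [90, 96, 136, 130, 132] [87, 87, 85, 85, 86, 84, 87, 89, 89, 86, 86, 93, 96, 133, 133, 131, 129, 129, 131, 129, 126, 128, 129, 129, 124, 122, 122]
170 [65, 68, 72, 70, 73] [67, 67, 70, 68, 69, 71, 68, 68, 69, 66, 67, 65, 68, 71, 72, 72, 71, 74, 74, 72, 78, 78, 76, 73, 74, 75, 73]
175 [77, 75, 75, 77, 79] [72, 71, 68, 73, 70, 67, 66, 68, 69, 71, 75, 75, 75, 77, 77, 91, 90, 88, 86, 86, 82, 82, 82, 82, 81, 84, 81]
180 [83, 88, 87, 89, 89] [81, 79, 78, 80, 75, 76, 75, 77, 80, 84, 85, 84, 88, 86, 87, 83, 85, 126, 124, 119, 118, 116, 115, 114, 118, 119, 116]
185 [83, 88, 85, 87, 88] [82, 80, 80, 79, 77, 76, 72, 76, 80, 83, 82, 84, 88, 88, 90, 84, 82, 82, 90, 102, 117, 113, 113, 114, 117, 118, 113]
190 [84, 84, 89, 89, 86] [78, 75, 79, 78, 75, 74, 71, 72, 80, 79, 85, 81, 84, 87, 87, 85, 82, 81, 81, 79, 83, 82, 113, 115, 117, 119, 116]
195 [59, 60, 62, 60, 64] [79, 81, 78, 74, 62, 64, 61, 64, 66, 64, 62, 59, 60, 60, 61, 65, 61, 62, 61, 59, 57, 60, 59, 112, 118, 121, 116]
200 [69, 74, 75, 72, 75] [79, 79, 81, 72, 74, 75, 75, 75, 77, 71, 68, 68, 74, 75, 75, 72, 74, 68, 67, 65, 71, 71, 66, 77, 104, 118, 115]
205 [69, 72, 75, 75, 74] [84, 78, 81, 71, 73, 73, 76, 76, 73, 68, 69, 69, 72, 76, 75, 70, 74, 69, 66, 69, 70, 68, 67, 73, 78, 96, 114]
210 [69, 72, 73, 73, 73] [83, 79, 79, 74, 72, 74, 77, 80, 75, 69, 73, 69, 72, 76, 73, 73, 72, 69, 70, 67, 71, 70, 68, 76, 78, 79, 111]
220 [70, 72, 75, 73, 75] [79, 76, 79, 73, 73, 74, 74, 76, 73, 71, 71, 70, 72, 77, 75, 69, 73, 69, 68, 68, 70, 69, 67, 76, 80, 81, 74]
```

Run:
```python
from j import *
z=np.load('w6.npz'); c=(z['K'],z['d'],z['R'],z['t']); im=cv2.imread('pics/w6.png')
for col in (240,280): print(im[164:202,col].max(1).tolist())
for r in (202,208): print(im[r,210:226].max(1).tolist(),im[r,290:306].max(1).tolist())
print('board edge',tojig(toplane(c,[[240,174],[280,174]],18),o,.032).round(1).tolist())
print('slat tail',tojig(toplane(c,[[218,197.5],[295,197.5]],30),o,.032).round(1).tolist())
a=cv2.resize(cv2.imread('pics/side6.png')[190:260,165:265],None,fx=6,fy=6,interpolation=cv2.INTER_CUBIC)
cv2.imwrite('pics/c6.png',np.clip(a.astype(int)*3//2,0,255).astype(np.uint8))
```

```text
[85, 83, 84, 85, 81, 74, 67, 66, 64, 64, 68, 72, 75, 81, 81, 79, 81, 83, 82, 82, 82, 82, 82, 82, 82, 82, 79, 76, 67, 63, 68, 65, 65, 66, 65, 71, 76, 70]
[130, 131, 128, 123, 106, 84, 72, 69, 71, 68, 74, 84, 103, 114, 120, 119, 120, 125, 121, 122, 118, 102, 86, 79, 81, 79, 79, 75, 68, 63, 61, 60, 56, 59, 62, 64, 67, 68]
[77, 76, 78, 79, 77, 76, 73, 71, 72, 71, 74, 73, 73, 73, 73, 75] [68, 71, 68, 69, 68, 68, 69, 73, 77, 76, 79, 92, 110, 114, 115, 117]
[75, 80, 78, 79, 81, 79, 75, 72, 74, 72, 74, 74, 72, 72, 72, 74] [70, 67, 69, 69, 67, 68, 70, 72, 75, 75, 79, 80, 79, 77, 80, 81]
board edge [[-111.0, -7.0], [-111.0, 14.0]]
slat tail [[-101.9, -17.4], [-101.9, 20.6]]
```

View pics/c6.png

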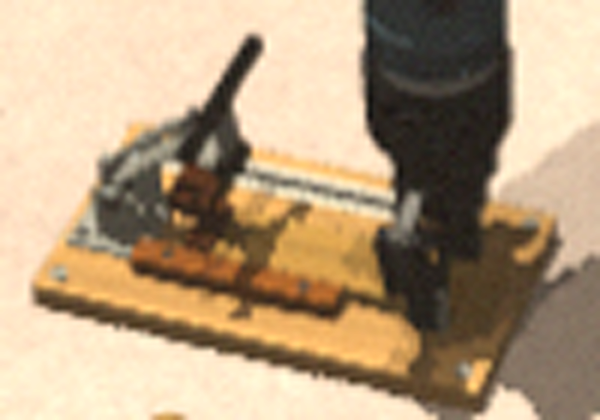

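Run:
```python
from j import *
R=np.array([[np.cos(.032),-np.sin(.032)],[np.sin(.032),np.cos(.032)]])
def w(x,y,z): return [*(o+R@[x,y]),z]
ct=cam('top'); z=np.load('w1.npz'); c1=(z['K'],z['d'],z['R'],z['t'])
print('top y-15',proj(ct,[w(58,-15,34),w(72,-15,34),w(58,-30,34)]).round(1).tolist(),'w1',proj(c1,[w(58,-15,34),w(72,-15,34)]).round(1).tolist())
t=cv2.imread('pics/top0.png'); i=cv2.imread('pics/w1.png')
print('top rows150-170 cols192-206 (R, R-B)')
for r in range(152,170): print(r,[(int(p[2]),int(p[2])-int(p[0])) for p in t[r,193:204]])
print('w1 rows, cols 330-362')
for r in range(158,180,2): print(r,i[r,330:362,2].tolist())
```

```text
top y-15 [[195.5, 162.3], [195.4, 157.8], [200.3, 162.1]] w1 [[340.6, 163.2], [349.8, 163.2]]
top rows150-170 cols192-206 (R, R-B)
152 [(63, 18), (47, 19), (107, 49), (77, 33), (88, 12), (81, 12), (43, 8), (59, 27), (60, 28), (59, 29), (63, 30)]
153 [(60, 13), (43, 17), (103, 49), (82, 32), (77, 11), (80, 8), (60, 21), (60, 32), (64, 30), (63, 33), (62, 31)]
154 [(61, 13), (46, 19), (104, 48), (84, 34), (74, 11), (78, 8), (45, 11), (62, 32), (65, 33), (61, 29), (61, 31)]
155 [(62, 14), (41, 12), (105, 48), (79, 38), (91, 6), (58, 7), (36, 8), (58, 29), (62, 30), (59, 26), (56, 25)]
156 [(64, 13), (45, 18), (104, 49), (91, 47), (97, 16), (54, 12), (28, 11), (57, 27), (67, 35), (66, 34), (61, 29)]
157 [(59, 9), (52, 27), (75, 36), (66, 33), (87, 14), (51, 13), (41, 12), (47, 17), (48, 17), (44, 17), (53, 22)]
158 [(49, 10), (50, 18), (55, 17), (48, 15), (68, 8), (48, 10), (61, 25), (62, 26), (106, 48), (115, 49), (114, 50)]
159 [(48, 8), (48, 5), (52, 10), (51, 8), (48, 7), (42, 5), (66, 26), (111, 49), (127, 55), (124, 56), (121, 54)]
160 [(58, 11), (43, 10), (39, 13), (36, 9), (42, 1
[... 2099 characters left out ...]
165, 165, 164, 164, 166, 167, 158, 118, 77, 44, 38, 49, 54, 67, 74, 73, 76, 78, 71, 62, 73, 88, 87]
172 [166, 168, 167, 167, 165, 166, 166, 165, 165, 166, 167, 165, 166, 166, 166, 155, 120, 72, 42, 39, 49, 63, 89, 99, 100, 103, 98, 80, 60, 75, 91, 89]
174 [165, 165, 166, 166, 164, 166, 164, 167, 165, 166, 165, 164, 166, 166, 167, 154, 115, 69, 36, 36, 43, 49, 51, 59, 62, 62, 58, 58, 58, 60, 63, 63]
176 [166, 166, 164, 165, 166, 164, 166, 166, 166, 166, 165, 167, 164, 166, 156, 130, 94, 56, 29, 21, 44, 52, 52, 54, 60, 62, 62, 61, 59, 58, 58, 58]
178 [159, 159, 160, 162, 165, 162, 165, 164, 165, 163, 165, 164, 164, 166, 164, 151, 111, 59, 20, 22, 44, 46, 56, 54, 58, 62, 63, 62, 60, 57, 56, 58]
```

Run:
```python
import cv2,numpy as np
for n in('side2','side6'):
    im=cv2.imread(f'pics/{n}.png'); print(n)
    for r in (222,224,226,228,230): print(r,[(int(p[2]),round((int(p[2])-int(p[0]))/max(1,p[2]),2)) for p in im[r,194:212]])
```

```text
side2
222 [(48, np.float64(0.56)), (59, np.float64(0.61)), (55, np.float64(0.53)), (37, np.float64(0.46)), (46, np.float64(0.46)), (57, np.float64(0.6)), (48, np.float64(0.46)), (39, np.float64(0.36)), (64, np.float64(0.56)), (134, np.float64(0.59)), (165, np.float64(0.58)), (164, np.float64(0.57)), (161, np.float64(0.56)), (135, np.float64(0.56)), (129, np.float64(0.52)), (127, np.float64(0.43)), (127, np.float64(0.39)), (161, np.float64(0.34))]
224 [(38, np.float64(0.34)), (36, np.float64(0.44)), (35, np.float64(0.51)), (37, np.float64(0.43)), (41, np.float64(0.54)), (44, np.float64(0.5)), (39, np.float64(0.46)), (60, np.float64(0.65)), (54, np.float64(0.69)), (87, np.float64(0.56)), (147, np.float64(0.57)), (164, np.float64(0.58)), (139, np.float64(0.55)), (138, np.float64(0.58)), (138, np.float64(0.57)), (155, np.float64(0.57)), (167, np.float64(0.57)), (164, np.float64(0.57))]
226 [(145, np.float64(0.56)), (111, np.float64(0.57)), (102, np.float64(0.57)), (77, np.float64(0.57)), (37, np.float64(0.35)), (34, np.float64(0.41)), (32, np.float64(0.53)), (34, np.float64(0.38)), (32, 
[... 2639 characters left out ...]
4, np.float64(0.38)), (44, np.float64(0.45)), (51, np.float64(0.53)), (51, np.float64(0.47)), (51, np.float64(0.45)), (51, np.float64(0.47)), (63, np.float64(0.52)), (69, np.float64(0.57)), (73, np.float64(0.58)), (74, np.float64(0.57)), (82, np.float64(0.57))]
230 [(82, np.float64(0.55)), (63, np.float64(0.54)), (49, np.float64(0.59)), (49, np.float64(0.57)), (57, np.float64(0.53)), (65, np.float64(0.58)), (54, np.float64(0.52)), (105, np.float64(0.61)), (96, np.float64(0.59)), (52, np.float64(0.54)), (67, np.float64(0.52)), (55, np.float64(0.53)), (72, np.float64(0.58)), (73, np.float64(0.55)), (73, np.float64(0.58)), (68, np.float64(0.63)), (79, np.float64(0.59)), (139, np.float64(0.63))]
```

>>> step_arm(
  commands=[
    [0,0,0,0,0,-0.2,110],
    [0,0,0,0,0,-0.5,110],
    [0,0,0,0,0,-0.8,110],
    [0,0,0,0,0,-0.8,110],
    [0,0,0,0,0,-0.8,90],
    [0,0,0.174,0,0,-0.6,90],
    [0,0,0.174,0,0,0,90],
    [0,0,0.174,0,0,0,90],
    [0,0,0.174,0,0,0,90],
    [0,0,0.174,0,0,0,90],
  ],
)

```text
t: 30.55
tcp_pos: [496.6, 208.2, 265.3]
eef_rot: [[-0.665, 0.746, 0.001], [0.746, 0.665, -0.0], [-0.001, 0.001, -1.0]]
force: [-0.8, -0.3, 0.8]
finger_gap: 55.5
gripper_force: 0.0
```

The dark stop face seen without the slat (cols 198–203, row 226) sits at jig x≈58–59, so the slat is home against it. I return to the bar.

>>> step_arm(
  commands=[
    [0,0,0.174,0,0,0,90],
    [0,0,0.174,0,0,0,90],
    [0,0,0.174,0,0,0,90],
    [0,0,0.174,0,0,0,90],
    [0,0,0,0.13,0.505,0,90],
    [0,0,0,0.13,0.505,0,90],
    [0,0,0,0.13,0.505,0,90],
    [0,0,0,0.13,0.505,0,90],
    [0,0,0,0,0,0.5,90],
    [0,0,0,0,0,0.5,90],
  ],
)

```text
t: 31.8
tcp_pos: [617.4, 244.3, 205.0]
eef_rot: [[-0.037, 0.999, 0.001], [0.999, 0.037, 0.002], [0.002, 0.001, -1.0]]
force: [0.2, -0.6, -0.5]
finger_gap: 55.1
gripper_force: 0.0
```

Run:
```python
from j import *
st(); print(arm.state()['tcp_pos'])
z=np.load('w2.npz'); c=(z['K'],z['d'],z['R'],z['t']); im=cv2.imread('pics/w2.png')
m=im.max(2)
for r in (75,90,110,150): print(r,m[r,288:314].tolist(), tojig(toplane(c,[[293,r],[304,r]],130),o,.032).round(1).tolist())
```

```text
31.8 tcp jig [49.8 33.3] 205.0 slatyaw-jig -1.5654 F [ 0.2 -0.6 -0.5] 55.05548200695832
[617.36083027 244.29861174 204.99601569]
75 [183, 182, 178, 163, 143, 112, 79, 42, 16, 12, 13, 16, 18, 21, 17, 31, 62, 98, 130, 154, 172, 178, 182, 182, 181, 182] [[44.4, 37.6], [53.5, 37.7]]
90 [134, 129, 126, 107, 90, 71, 45, 18, 7, 12, 18, 16, 21, 17, 25, 44, 81, 108, 125, 142, 148, 152, 146, 142, 141, 143] [[44.7, 25.7], [54.0, 25.8]]
110 [61, 39, 27, 19, 19, 15, 9, 12, 11, 12, 18, 19, 16, 17, 21, 34, 66, 104, 133, 153, 162, 163, 161, 161, 163, 162] [[45.3, 9.4], [54.7, 9.5]]
150 [152, 138, 120, 101, 73, 38, 8, 11, 18, 14, 15, 15, 11, 13, 22, 35, 50, 58, 66, 67, 69, 71, 74, 75, 73, 75] [[46.5, -24.7], [56.3, -24.6]]
```

>>> step_arm(
  commands=[
    [0,0,0,0,0.01,0.45,90],
    [0,0,0,0,0,0.45,90],
    [0,0,0,0,0,0.28,90],
    [0,0,0,0,0,0,90],
    [0,0,0,0,0,0,150],
    [0,0,0,0,0,0,190],
    [0,0,0,0,0,0,230],
    [0,0,0,0,0,0,255],
    [0,0,0,0,0,0,255],
    [0,0,0,0,0,0,255],
  ],
)

```text
t: 33.05
tcp_pos: [618.2, 243.8, 134.7]
eef_rot: [[-0.037, 0.999, 0.002], [0.999, 0.037, 0.001], [0.001, 0.002, -1.0]]
force: [1.1, -0.4, 3.9]
finger_gap: 8.9
gripper_force: 58.7
```

```bash
python3 -c "
from j import *
st()"
```

```text
33.05 tcp jig [50.6 32.8] 134.7 slatyaw-jig -1.5661 F [ 1.1 -0.4  3.9] 8.879936888407162
```

>>> step_arm(
  commands=[
    [0,0,0,0,-0.064,0.055,255],
    [0,0,0,0,-0.061,0.058,255],
    [0,0,0,0,-0.058,0.061,255],
    [0,0,0,0,-0.055,0.064,255],
    [0,0,0,0,-0.052,0.067,255],
    [0,0,0,0,-0.048,0.069,255],
    [0,0,0,0,0,0,255],
    [0,0,0,0,0,0,255],
    [0,0,0,0,0,0,255],
    [0,0,0,0,0,0,255],
  ],
)

```text
t: 34.3
tcp_pos: [598.0, 243.1, 110.6]
eef_rot: [[-0.037, 0.999, 0.002], [0.999, 0.037, 0.002], [0.002, 0.002, -1.0]]
force: [5.2, 2.4, 0.0]
finger_gap: 9.1
gripper_force: 59.9
```

```bash
python3 -c "
from j import *
st()"
```

```text
34.3 tcp jig [30.3 32.7] 110.6 slatyaw-jig -1.5659 F [5.2 2.4 0. ] 9.135383452865947
```

>>> step_arm(
  commands=[
    [0,0,0,0,-0.027,0.043,255],
    [0,0,0,0,-0.026,0.043,255],
    [0,0,0,0,-0.025,0.044,255],
    [0,0,0,0,-0.023,0.045,255],
    [0,0,0,0,-0.022,0.045,255],
    [0,0,0,0,-0.02,0.046,255],
    [0,0,0,0,-0.019,0.047,255],
    [0,0,0,0,-0.018,0.047,255],
    [0,0,0,0,-0.016,0.048,255],
    [0,0,0,0,-0.015,0.048,255],
  ],
)

```text
t: 35.55
tcp_pos: [585.1, 242.6, 82.9]
eef_rot: [[-0.037, 0.999, 0.001], [0.999, 0.037, 0.002], [0.002, 0.001, -1.0]]
force: [5.3, 2.7, -1.9]
finger_gap: 9.1
gripper_force: 58.6
```

```bash
python3 -c "
from j import *
st()"
```

```text
35.55 tcp jig [17.5 32.7] 82.9 slatyaw-jig -1.5656 F [ 5.3  2.7 -1.9] 9.077000276227201
```

>>> step_arm(
  commands=[
    [0,0,0,0,-0.005,0.018,255],
    [0,0,0,0,-0.005,0.018,255],
    [0,0,0,0,-0.004,0.018,255],
    [0,0,0,0,-0.004,0.018,255],
    [0,0,0,0,-0.004,0.018,255],
    [0,0,0,0,-0.004,0.018,255],
    [0,0,0,0,-0.003,0.01,255],
    [0,0,0,0,0,0,255],
    [0,0,0,0,0,0,255],
    [0,0,0,0,0,0,255],
  ],
)

```text
t: 36.8
tcp_pos: [584.0, 242.6, 78.8]
eef_rot: [[-0.037, 0.999, 0.002], [0.999, 0.037, 0.0], [0.0, 0.002, -1.0]]
force: [2.5, 1.3, 7.4]
finger_gap: 8.8
gripper_force: 59.9
```

```bash
python3 -c "
from j import *
st()"
```

```text
36.8 tcp jig [16.3 32.7] 78.8 slatyaw-jig -1.5662 F [2.5 1.3 7.4] 8.809842608902173
```

>>> step_arm(
  commands=[
    [0,0,0,0,0,-0.015,255],
    [0,0,0,0,0,-0.015,255],
    [0,0,0,0,0,-0.01,255],
    [0,0,0,0,0,0,255],
    [0,0,0,0,0,0,255],
    [0,0,0,0,0,0,255],
    [0,0,0,0,0,0,255],
    [0,0,0,0,0,0,255],
    [0,0,0,0,0,0,255],
    [0,0,0,0,0,0,255],
  ],
)

```text
t: 38.05
tcp_pos: [584.0, 242.6, 79.0]
eef_rot: [[-0.037, 0.999, 0.002], [0.999, 0.037, 0.002], [0.002, 0.002, -1.0]]
force: [6.7, 3.3, -1.7]
finger_gap: 8.8
gripper_force: 58.9
```

Run:
```python
from j import *
st()
im=eyes.snapshot('side')[:,:,::-1]; cv2.imwrite('pics/side7.png',im); cv2.imwrite('pics/top7.png',eyes.snapshot('top')[:,:,::-1])
```

```text
38.05 tcp jig [16.3 32.7] 79.0 slatyaw-jig -1.5661 F [ 6.7  3.3 -1.7] 8.79337323677785
```

The clip rests on the slat: the height stayed put while the force dropped from +7.4 to -1.7 N. Now I release and rise.

>>> step_arm(
  commands=[
    [0,0,0,0,0,0,220],
    [0,0,0,0,0,0,160],
    [0,0,0,0,0,0,110],
    [0,0,0,0,0,0,110],
    [0,0,0,0,0,0,110],
    [0,0,0,0,0,0,110],
    [0,0,0,0,0,-0.3,110],
    [0,0,0,0,0,-0.6,110],
    [0,0,0,0,0,-0.8,110],
    [0,0,0,0,0,-0.8,110],
  ],
)

```text
t: 39.4
tcp_pos: [582.9, 242.5, 232.1]
eef_rot: [[-0.037, 0.999, 0.001], [0.999, 0.037, 0.001], [0.0, 0.001, -1.0]]
force: [0.6, -0.0, -0.1]
finger_gap: 48.8
gripper_force: 0.0
```

>>> step_arm(
  commands=[
    [0,0,0,0,-0.3,-0.4,110],
    [0,0,0,-0.8,-0.5,0,110],
    [0,0,0,-0.8,-0.5,0,110],
    [0,0,0,-0.8,-0.5,0,110],
    [0,0,0,-0.8,-0.5,0,110],
    [0,0,0,-0.5,0,0,110],
    [0,0,0,0,0,0,110],
    [0,0,0,0,0,0,110],
    [0,0,0,0,0,0,110],
    [0,0,0,0,0,0,110],
  ],
)

```text
t: 40.65
tcp_pos: [453.3, 16.8, 253.4]
eef_rot: [[-0.04, 0.999, 0.0], [0.999, 0.04, 0.001], [0.001, 0.0, -1.0]]
force: [0.9, 0.7, -0.4]
finger_gap: 48.7
gripper_force: 0.0
```

Run:
```python
from j import *
st()
t=eyes.snapshot('top')[:,:,::-1]; s=eyes.snapshot('side')[:,:,::-1]; cv2.imwrite('pics/top8.png',t); cv2.imwrite('pics/side8.png',s)
a=cv2.resize(t[125:225,165:225],None,fx=6,fy=6,interpolation=cv2.INTER_CUBIC)
b=cv2.resize(s[195:265,170:258],None,fx=5,fy=5,interpolation=cv2.INTER_CUBIC)
out=np.zeros((600,800,3),np.uint8); out[:,:360]=a; out[:350,360:800]=b
cv2.imwrite('pics/c8.png',np.clip(out.astype(int)*3//2,0,255).astype(np.uint8))
```

```text
40.65 tcp jig [-121.5 -188.8] 253.4 slatyaw-jig -1.563 F [ 0.9  0.7 -0.4] 48.701689324997595
```

View pics/c8.png

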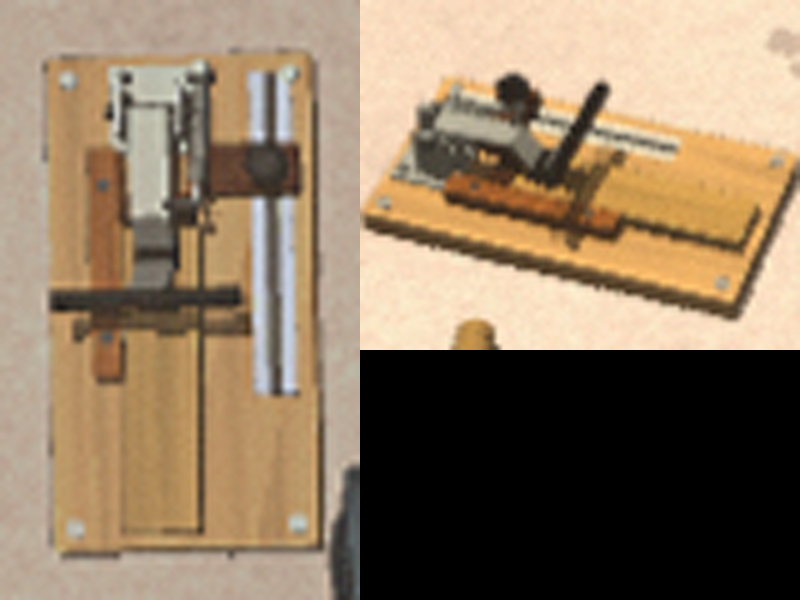

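The final view shows the slat flush along the fence (edge at col 122). Its front is at the brown stop block near (185,215), its tail is just inside the board, and the clip is down with the bar at row 298. Handing in.

```bash
python3 -c "
from plant import workorder
print(workorder.sign_off())"
```

```text
the job is handed in; nothing more can be done
None
```

The job is handed in and gave no verdict back: by camera and force readings, the slat sits flat against the fence and end stop, with the clip eased down and resting on it.

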